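# Set a step attenuator by clicks

## Task

The step attenuator's panel has no scale, so its broad bar lever is set by counting clicks: with your fingertips push the lever left, all the way to its stop (full attenuation), then push it back to the right and leave it in the third click from the stop, never going on into the fourth, which would overdrive the circuit being tested. Then press the round output button to pass the signal and let it come up again; do not press it while the lever is anywhere else. Only push and press: do not pinch the lever, and leave the small round trim slider and the things lying around as they are.

Things in the scene. Friction and masses are not known exactly. Their poses are not given: they have to be found in the camera images.
- attenuator: Step attenuator: grey case fixed to the bench, 130 (x) by 160 mm (y), flat aluminium panel on top, 46 mm high. Origin: centre of its underside; own x away from its front, +y to its left, z up. Two slots run along y: the step lever's at x = -30 mm (front row), the trim slider's at x = +35 mm; output button at x = 35, y = -48 mm. Else flat: four 1 mm screw heads in the corners.
- step_lever (a joint): Step lever along its slot, m: 0 at the left stop (knob at own y = +35 mm of the case), growing rightwards (-y) to 0.070. A spring plunger clicks every 14 mm: 0, 0.014, 0.028, 0.042 (third click), 0.056, 0.070. Leaving a click takes about 6 N; half-way (7 mm on) it lets go and snaps on into the next click and stays. Starts in the first or second click.
- lever_knob (a point): The middle of the step lever's knob, 65 mm above the bench: a black ribbed upright bar, 13 mm thick along the slot (y of the attenuator), 30 mm broad across it (x), from 49 mm to 80 mm above the bench. Pushed on its left or right flank, anywhere between 52 and 76 mm height. Fingers that press on its left and right halves at once are pinching it.
- trim_slider (a joint): Position of the trim slider along its slot, in m, 0 at the left end to 0.040 at the right; no clicks, held by friction of about 2.5 N. To be left where it is.
- trim_cap (a point): Middle of the trim slider's cap, 57 mm above the bench: a small black round cap, 18 mm diameter, top at 65 mm; it stands in the attenuator's row x = +35 mm, y from +46 mm (joint 0) to +6 mm (joint 0.040).
- output_button (a joint): Travel of the output button, in m: 0 released, 0.005 fully down. A spring key, it begins to give at about 2.4 N, is fully down at 5.4 N and comes up again when let go; it counts as pressed beyond 0.0035.
- button_top (a point): Centre of the top face of the output button, 58 mm above the bench when released: a grey round button with a dark centre, 25 mm diameter, in a flat steel bezel 33 mm across and 2 mm high, so the button stands 10 mm above the bezel. Pressed straight down.
- bnc_tee: Bystander: coax T-piece, 30 x 43 x 14 mm, left of the case; origin at the centre of its underside.
- relay: Bystander: small blue block relay, 20 x 28 x 22 mm, right of the case; origin at the centre of its underside.
- capacitor_2: Bystander: upright black can capacitor, 25 mm diameter, 35 mm high, right of the case; origin at the centre of its underside.
- circuit_module: Bystander: small circuit module with four round knobs, 30 x 52 x 19 mm, the circuit being tested, left of the case; origin at the centre of its underside.
- tweezers: Bystander: steel tweezers, 122 mm long, 9 mm high, lying in front of the case; origin at the centre of the underside.

How it is judged:
On the way, in this order (a step that is already met when the one before it is completed fails the run):
1. the step lever is pushed fully home against its left stop (value of joint step_lever below 0.0025 m), for 0.2 s.
2. the step lever lies in the third click from the stop (value of joint step_lever between 0.039 and 0.045 m), for 0.3 s.
3. the output button is pressed while the lever is there (all of step 2 and value of joint output_button above 0.0035 m), for 0.1 s.
At the end, for the whole second after the job is handed in: The step lever is at rest in the third click from its left stop (joint 42 mm, within 3 mm), the output button is up again (within 1.2 mm), the trim slider is within 5 mm and the loose things are within 15 mm of where they stood (all of step 2 and velocity of joint step_lever between -0.005 and 0.005 m/s and value of joint output_button below 0.0012 m and distance of trim_cap from where it was at the start of the episode below 0.005 m and distance of each of bnc_tee, relay, capacitor_2, circuit_module, tweezers from where it was at the start of the episode below 0.015 m); the robot touches nothing.
It fails at once if the step lever goes on past the third click into the fourth (joint over 50 mm) (value of joint step_lever above 0.05 m).
It fails at once if the output button is pressed while the lever is not in the third click (value of joint output_button above 0.0035 m and not (value of joint step_lever between 0.039 and 0.045 m)).
It fails at once if the step lever is pinched (fingers press on its left and right halves at once, over 1 N each) (contact force between the fingers and step_lever_c1 above 1 N and contact force between the fingers and step_lever_c2 above 1 N).
It fails at once if the trim slider is shifted by more than 5 mm (distance of trim_cap from where it was at the start of the episode above 0.005 m).
It fails at once if a thing lying around is moved, lifted or carried (by more than 15 mm) (distance of any of bnc_tee, relay, capacitor_2, circuit_module, tweezers from where it was at the start of the episode above 0.015 m).
It also fails if it takes over 61 s, if anything falls off the work surface, if the arm or the gripper's body presses on something with over 40 N, if the wrist force passes 120 N, or if a joint passes its speed limit or range.

## Robot

A 7-joint arm with a two-finger parallel gripper is mounted at the origin on a cart in front of the work surface, level with it; the furniture and walls round the work are solid. World frame = base frame: x ahead of the robot, y to its left, z up, the work surface at z = 0. Lengths are in m, angles in rad, forces in N, time in s.
With the tool pointing down it reaches from about 0.4 to 0.85 m from the base axis. Payload 10.4 kg.
Tool frame: the origin (TCP) lies midway between the tips of the shut fingers; the grasp point (between the pads) lies 19 mm behind it; z points along the fingers, y is the line along which they close (so a half turn about z gives the same grasp; the last joint's range is limited). The gripper opens to 87 mm and grips with 3 to 60 N. Pads are 19 mm wide; open, the fingers measure 117 mm over their backs; the gripper's body (75 mm by 190 mm) begins 51 mm behind the grasp point.
Start: joints at [1.118, 0.332, -0.065, 1.46, 0.022, 1.35, -0.088], TCP at [0.26, -0.568, 0.196] pointing down, gripper open.
Joint ranges: [-2.6, 2.6], [-0.5, 2.12], [-1.47, 1.34], [0.16, 2.42], [-1.27, 4.41], [0.06, 2.06], [-2.6, 2.6]. Speed limits (rad/s): [2.22, 2.22, 2.79, 2.79, 3.14, 3.14, 3.14].

## Interface

Orientations are given as a unit quaternion [x, y, z, w].
In Python, from bench import r gives the robot as it stands.
- The arm moves only by the tool arm_command, never from a script. Its arguments are lists of equal length, an entry for each row: "xyz": the shift along the world's x, y, z in m, a list of three; "rot": the turn, a rotation vector about the world's x, y, z in rad, a list of three. In form: {"xyz": [[tx, ty, tz], ...], "rot": [[ax, ay, az], ...]}. A call has 1 to 20 rows; each row is the pose to reach, as a shift and turn from the pose commanded when the call began; what a row does not reach only later rows make up. A row lasts 1/12 s, in which the tool goes at most 41.7 mm and 7.16 degrees, less where a joint would pass 70% of its speed; a pose out of reach is approached as far as the arm can. A call with a gripper value outside its range is refused whole. "grip" is the opening, from 0 (shut) to 1 (fully open), set as the call begins (left out, the last holds). The fingers move at their own pace and stop on an object; "squeeze" is the grip in N (left out, the last holds). Time passes only in rows, so rows that repeat a pose let the fingers close. It gives the time, the measured TCP pose, the force, the opening and the grip force at its end, in the units of the state.
- r.read_state(): the state, without advancing time (a new reading comes with each control period).
- r.camera(name): name is "scene" or "top" or "wrist"; returns the picture (384x512x3 uint8, red, green, blue); there is no depth.
- r.camera_model(name): a dict with "fx", "fy", "cx", "cy" (pixels), "T" (4x4, takes a point from camera to world coordinates). Camera axes: x right, y up, looking along -z (the intrinsics and any distortion apply to the point x, -y, -z); pixel columns grow to the right and rows downward; lengths in m; the calibration is good to about 2 mm. A picture is of the moment at which its call begins: read the wrist's pose just before it. camera_model takes no time and is no camera call; for the wrist camera it gives the pose at the moment of the call.
- r.close_job(): hands the job in; it is judged then, once.
Trained networks look in the newest picture that a camera, given by its name, has taken for a name from the list of things; names that differ only in an ending like _2 or _b are one class to them, and where a whole thing is asked for, a point or a joint stands for the part that bears it (a point fixed in the world has none). Each returns a list of dicts, best first, with "conf" (0 to 1); they miss things now and then, are a little off and sometimes report something else, mostly with a low value. They report only what shows in the picture. A call takes as long as a camera call.
- r.look_for(label, camera): "at" ([x, y, z] in m, in the coordinates of the camera as it stood for that picture, good to about 4 mm: the middle of the surface that is visible of it).
- r.spot_point(label, camera): "at" ([x, y, z] in m, in the coordinates of the camera as it stood for that picture, good to about 4 mm: a listed point, or the origin of a listed thing).
The state is a dict: "time": time; "joint_positions": joint angles; "joint_vel": joint speeds; "joint_torque": joint torques, N m; "ee_pos": TCP position; "eef_rot": TCP orientation; "ft_force": force on the tool from outside, world axes, zero at the start; "torque": the same for the moment, N m; "width": finger opening in m; "grip_force": force on a finger pad.
Only numpy, scipy, OpenCV 4.12 (cv2) and the standard library are available. Lean on these libraries where they do the work, as an engineer would, in place of code of your own. Each camera call takes 0.05 s, during which the arm holds its last target. There are 200 camera calls.

## Working session

There is one attempt and no reset: what is moved stays moved. The work goes in short steps, Python scripts to look and compute and a tool call to move; the robot and the scene stay as the last step left them, time stands still between calls to the robot, and variables do not carry over. Pictures are saved under pics/ and viewed, at most 11 in all, crops included, and the job is handed in when it is done.

Besides the shell and the picture viewer there is one more tool, called after "Call:" by a JSON object that holds its "api" and its "payload", one argument or row to a line. arm_command: Moves the arm, as the interface text tells. Its arguments: {"type":"object","properties":{"xyz":{"type":"array"},"rot":{"type":"array"},"grip":{"type":"number"},"squeeze":{"type":"number"}},"required":["xyz","rot"]}

```bash
mkdir -p pics; cat > h.py <<'E'
from bench import r
import numpy as np, cv2
def W(cam,p):
    T=np.array(r.camera_model(cam)["T"]); return (T@np.append(p,1))[:3]
def snap(cam,name):
    im=r.camera(cam); cv2.imwrite(f"pics/{name}.png",im[:,:,::-1]); return im
def find(cam,labels,fn=None):
    for l in labels:
        for d in (fn or r.spot_point)(l,cam)[:2]: print(cam,l,round(d["conf"],2),W(cam,d["at"]).round(4))
E
python3 - <<'E'
from h import *
s=r.read_state();print(s["time"],s["ee_pos"],s["eef_rot"],s["width"],s["ft_force"])
a=snap("top","t0");b=snap("scene","s0")
for c in("top","scene"): find(c,["attenuator","lever_knob","trim_cap","button_top"])
print(r.read_state()["time"])
E
```

```text
0.0 [ 0.26025172 -0.56777551  0.19555016] [ 9.76991337e-01  2.13277811e-01 -1.83382537e-04 -6.85606366e-04] 0.08673912934956891 [ 0.10891902 -0.21387267  0.24272585]
top attenuator 0.8 [ 5.051e-01  7.760e-02 -3.000e-04]
top lever_knob 0.44 [0.4743 0.0754 0.0627]
top lever_knob 0.28 [ 0.5181 -0.0363  0.0035]
top trim_cap 0.43 [0.5316 0.119  0.0588]
top button_top 0.67 [0.5521 0.0414 0.061 ]
scene attenuator 0.86 [0.5024 0.0793 0.0053]
scene lever_knob 0.58 [0.47   0.0752 0.0613]
scene trim_cap 0.45 [0.5253 0.1184 0.0557]
0.5
```

View pics/t0.png

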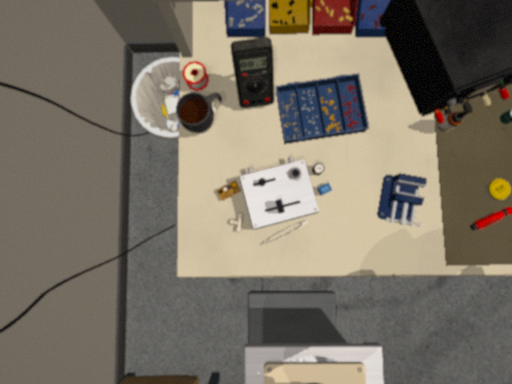

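View pics/s0.png

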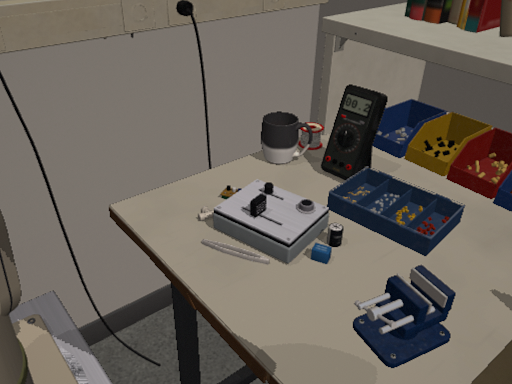

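The top view shows the case at about (280,193), turned about 15° to the left. The lever knob is near (281,206), the trim cap near (263,182) and the button near (294,173). The networks agree with this and put the lever in the second click. Next I'll move above it.

Call:
{"api": "arm_command", "payload": {
  "xyz": [
    [0.01,0.02,0.01],
    [0.02,0.05,0.02],
    [0.03,0.08,0.03],
    [0.045,0.115,0.03],
    [0.06,0.15,0.03],
    [0.075,0.185,0.03],
    [0.09,0.22,0.03],
    [0.105,0.255,0.03],
    [0.12,0.29,0.03],
    [0.135,0.325,0.03],
    [0.15,0.36,0.03],
    [0.165,0.395,0.03],
    [0.18,0.43,0.03],
    [0.19,0.465,0.03],
    [0.2,0.5,0.03],
    [0.205,0.53,0.03],
    [0.21,0.555,0.03],
    [0.21,0.57,0.03],
    [0.21,0.57,0.03],
    [0.21,0.57,0.03]
  ],
  "rot": [
    [0,0,-0.01],
    [0,0,-0.02],
    [0,0,-0.03],
    [0,0,-0.04],
    [0,0,-0.05],
    [0,0,-0.06],
    [0,0,-0.07],
    [0,0,-0.08],
    [0,0,-0.09],
    [0,0,-0.1],
    [0,0,-0.11],
    [0,0,-0.12],
    [0,0,-0.13],
    [0,0,-0.14],
    [0,0,-0.15],
    [0,0,-0.16],
    [0,0,-0.17],
    [0,0,-0.17],
    [0,0,-0.17],
    [0,0,-0.17]
  ],
  "grip": 0
}}

```text
time: 2.17
ee_pos: [0.4704, 0.0021, 0.2265]
eef_rot: [0.991, 0.13, 0.0, 0.0]
ft_force: [-1.2, -1.4, -0.8]
width: 0.0006
grip_force: 0.0
```

```bash
python3 - <<'E'
from h import *
s=r.read_state();print(s["time"],s["ee_pos"],s["eef_rot"],s["width"],s["ft_force"])
a=snap("wrist","w0")
find("wrist",["attenuator","lever_knob","trim_cap","button_top"])
m=r.camera_model("wrist");print({k:m[k] for k in m if k!="T"})
E
```

```text
2.1667 [0.47044188 0.00212973 0.22648922] [9.91468525e-01 1.30346082e-01 9.25221796e-05 2.33480977e-04] 0.0005694746333484563 [-1.16167836 -1.35112988 -0.75906228]
wrist attenuator 0.7 [ 0.5002  0.0728 -0.0015]
wrist lever_knob 0.83 [0.4688 0.0705 0.0632]
wrist lever_knob 0.58 [ 5.142e-01  1.902e-01 -5.000e-04]
wrist trim_cap 0.55 [0.5277 0.1133 0.0537]
wrist button_top 0.78 [0.5494 0.0331 0.0614]
{'fx': 333.17510560328225, 'fy': 333.17510560328225, 'cx': 249.18606391538376, 'cy': 190.5039039596148}
```

View pics/w0.png

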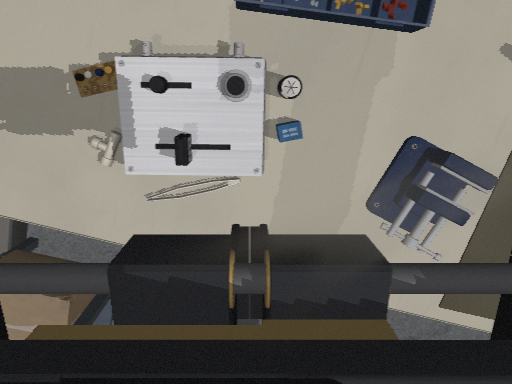

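The wrist picture shows the panel square in the image. Its corners are about (118,57), (265,57), (264,176) and (122,176). The knob top is at about (182,149), the lever slot runs from 155 to 230 at row 147, the button is at (235,84) and the trim cap at (157,85). I'll work out the geometry from these pixels.

```bash
python3 - <<'E'
from h import *
m=r.camera_model("wrist");T=np.array(m["T"])
def px(u,v,z):
    d=T[:3,:3]@np.array([(u-m["cx"])/m["fx"],-(v-m["cy"])/m["fy"],-1]);o=T[:3,3];return (o+d*(z-o[2])/d[2])
c=[px(*p,.046) for p in((118,57),(265,57),(264,176),(120,176))]
mid=np.mean(c,0);v=c[0]+c[3]-c[1]-c[2];yaw=np.arctan2(-v[0],v[1]);v2=c[0]+c[1]-c[2]-c[3]
print(mid,np.degrees(yaw),np.degrees(np.arctan2(v2[1],v2[0])),np.linalg.norm(v)/2,np.linalg.norm(v2)/2)
R=np.array([[np.cos(yaw),-np.sin(yaw)],[np.sin(yaw),np.cos(yaw)]])
for n,p in dict(button=(235,84,.058),slotL=(155,147,.046),slotR=(230,147,.046),knobtopL=(176,148,.08),knobtopR=(190,148,.08),trim=(157,84,.065)).items():
    w=px(*p); print(n,w.round(4),(R.T@(w[:2]-mid[:2])).round(4))
print(T[:3,3])
E
```

```text
[0.50205949 0.0743119  0.046     ] 14.78874671854734 12.320084599126593 0.15763085589052406 0.12629538959051842
button [0.5492 0.0374 0.058 ] [ 0.0362 -0.0477]
slotL [0.4622 0.1074 0.046 ] [-0.03    0.0422]
slotR [0.4835 0.027  0.046 ] [-0.03  -0.041]
knobtopL [0.474  0.0789 0.08  ] [-0.0259  0.0115]
knobtopR [0.4776 0.0652 0.08  ] [-0.0259 -0.0026]
trim [0.5292 0.1124 0.065 ] [0.036  0.0299]
[0.5424696  0.02111544 0.41455484]
```

The centre is at (0.502, 0.0745) with a yaw of 14.8°, and the lever is in click 2. I'll go down to the right of the knob (own y of −32 mm).

Call:
{"api": "arm_command", "payload": {
  "xyz": [
    [0.005,0.015,-0.01],
    [0.011,0.034,-0.03],
    [0.011,0.034,-0.055],
    [0.011,0.034,-0.08],
    [0.011,0.034,-0.105],
    [0.011,0.034,-0.125],
    [0.011,0.034,-0.14],
    [0.011,0.034,-0.152],
    [0.011,0.034,-0.16],
    [0.011,0.034,-0.163],
    [0.011,0.034,-0.163],
    [0.011,0.034,-0.163],
    [0.011,0.034,-0.163]
  ],
  "rot": [
    [0,0,0],
    [0,0,0],
    [0,0,0],
    [0,0,0],
    [0,0,0],
    [0,0,0],
    [0,0,0],
    [0,0,0],
    [0,0,0],
    [0,0,0],
    [0,0,0],
    [0,0,0],
    [0,0,0]
  ]
}}

```text
time: 3.5
ee_pos: [0.4821, 0.0358, 0.0642]
eef_rot: [0.992, 0.129, 0.001, 0.0]
ft_force: [0.8, 0.2, 1.2]
width: 0.0004
grip_force: 0.0
```

```bash
python3 - <<'E'
from h import *
s=r.read_state();print(s["time"],s["ee_pos"],s["ft_force"])
a=snap("wrist","w1");b=snap("scene","s1")
cv2.imwrite("pics/c1.png",np.hstack([a,cv2.resize(b[160:280,180:340],(512,384))])[:,:,::-1][:, :])
im=cv2.imread("pics/c1.png");cv2.imwrite("pics/c1.png",cv2.resize(im,(800,300)))
E
```

```text
3.5 [0.48211884 0.03583571 0.0642252 ] [0.805245   0.23437966 1.15272147]
```

View pics/c1.png

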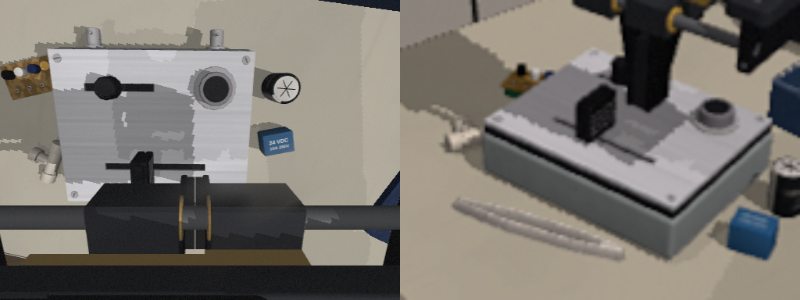

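The fingers are down to the right of the knob, at about (195,215) left and (645,85) right in the two-part picture, and touch nothing. Next I push left.

Call:
{"api": "arm_command", "payload": {
  "xyz": [
    [-0.0013,0.0048,0],
    [-0.0026,0.0097,0],
    [-0.0038,0.0145,0],
    [-0.0048,0.018,0],
    [-0.0057,0.0215,0],
    [-0.0066,0.025,0],
    [-0.0075,0.0285,0],
    [-0.0084,0.032,0],
    [-0.0094,0.0355,0],
    [-0.0103,0.039,0],
    [-0.011,0.0415,0],
    [-0.0115,0.0435,0],
    [-0.0115,0.0435,0],
    [-0.0115,0.0435,0]
  ],
  "rot": [
    [0,0,0],
    [0,0,0],
    [0,0,0],
    [0,0,0],
    [0,0,0],
    [0,0,0],
    [0,0,0],
    [0,0,0],
    [0,0,0],
    [0,0,0],
    [0,0,0],
    [0,0,0],
    [0,0,0],
    [0,0,0]
  ]
}}

```text
time: 4.77
ee_pos: [0.47, 0.0793, 0.0634]
eef_rot: [0.992, 0.13, 0.0, 0.0]
ft_force: [0.5, 0.5, 0.3]
width: 0.0005
grip_force: 0.0
```

Call:
{"api": "arm_command", "payload": {
  "xyz": [
    [-0.0003,0.001,0],
    [-0.0005,0.002,0],
    [-0.0008,0.003,0],
    [-0.001,0.004,0],
    [-0.001,0.004,0],
    [-0.001,0.004,0]
  ],
  "rot": [
    [0,0,0],
    [0,0,0],
    [0,0,0],
    [0,0,0],
    [0,0,0],
    [0,0,0]
  ]
}}

```text
time: 5.27
ee_pos: [0.4689, 0.0834, 0.0634]
eef_rot: [0.992, 0.13, 0.0, 0.0]
ft_force: [0.1, 0.1, -0.8]
width: 0.0002
grip_force: 0.0
```

```bash
python3 - <<'E'
from h import *
a=snap("wrist","w2");b=snap("scene","s2")
find("wrist",["lever_knob","trim_cap"]);find("scene",["lever_knob"])
cv2.imwrite("pics/c2.png",cv2.resize(np.hstack([a,cv2.resize(b[160:280,180:340],(512,384))]),(800,300))[:,:,::-1])
E
```

```text
wrist lever_knob 0.93 [0.4706 0.0742 0.0599]
wrist trim_cap 0.78 [0.5269 0.1155 0.0536]
scene lever_knob 0.71 [0.4739 0.075  0.0613]
```

View pics/c2.png

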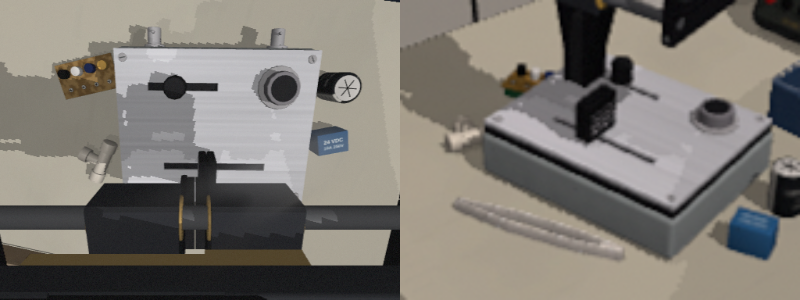

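The knob has not moved, at (207,170) in the wrist view. The fingers passed it without force, and in the scene view they look too high or too far back. I'll check the reported TCP against the picture.

```bash
python3 - <<'E'
from h import *
s=r.read_state();print(s["time"],s["ee_pos"],s["eef_rot"],s["joint_positions"])
e=np.array(s["ee_pos"])
out=[]
for c in("scene","wrist","top"):
    m=r.camera_model(c);T=np.array(m["T"]);im=cv2.cvtColor(r.camera(c),cv2.COLOR_RGB2BGR)
    print({k:m[k] for k in m if k not in("T",)})
    for p,col in((e,(0,0,255)),(e+[0,0,.05],(0,255,255)),(np.array([.4715,.0735,.08]),(0,255,0))):
        q=np.linalg.inv(T)@np.append(p,1);u=m["cx"]+m["fx"]*q[0]/-q[2];v=m["cy"]-m["fy"]*q[1]/-q[2];print(c,round(u,1),round(v,1))
        cv2.circle(im,(int(u),int(v)),1,col,-1)
    out.append(im)
S=cv2.resize(out[0][130:280,180:380],(400,300));Wr=cv2.resize(out[1],(400,300))
cv2.imwrite("pics/c3.png",np.hstack([Wr,S]))
E
```

```text
5.5167 [0.46898517 0.083297   0.06338337] [9.91578701e-01 1.29505510e-01 3.51199928e-05 3.82728798e-05] [ 0.37334665  0.19618616 -0.69333911  1.96832329  0.14626623  1.02629991
 -1.69769922]
{'fx': 477.4777693452962, 'fy': 477.4777693452962, 'cx': 251.1611723497532, 'cy': 185.79583629102876}
scene 253.9 204.0
scene 254.5 178.4
scene 259.0 197.7
{'fx': 333.17510560328225, 'fy': 333.17510560328225, 'cx': 249.18606391538376, 'cy': 190.5039039596148}
wrist 251.0 223.7
wrist 251.8 264.0
wrist 269.4 234.9
{'fx': 379.881834110079, 'fy': 379.881834110079, 'cx': 254.3166368838738, 'cy': 191.10857997048382}
top 276.0 208.0
top 276.8 206.6
top 280.7 206.4
```

View pics/c3.png

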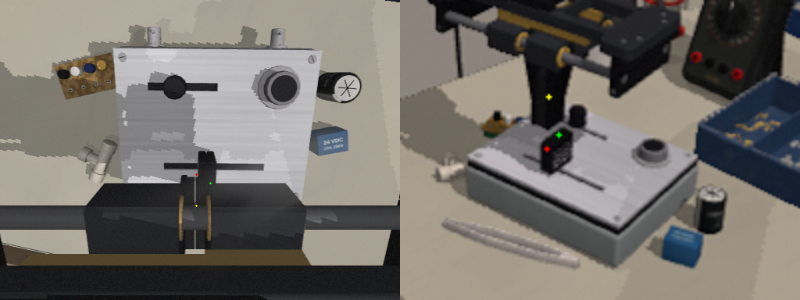

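```bash
python3 - <<'E'
from h import *
a=cv2.imread("pics/w2.png")[170:320,190:320];b=cv2.imread("pics/s2.png")[140:230,220:310]
a=cv2.convertScaleAbs(cv2.resize(a,(390,450),interpolation=cv2.INTER_CUBIC),alpha=2.0,beta=20);b=cv2.convertScaleAbs(cv2.resize(b,(400,400),interpolation=cv2.INTER_CUBIC),alpha=2.0,beta=20)
o=np.zeros((450,790,3),np.uint8);o[:450,:390]=a;o[:400,390:]=b
cv2.imwrite("pics/c4.png",o)
E
```

```text
(no output)
```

View pics/c4.png

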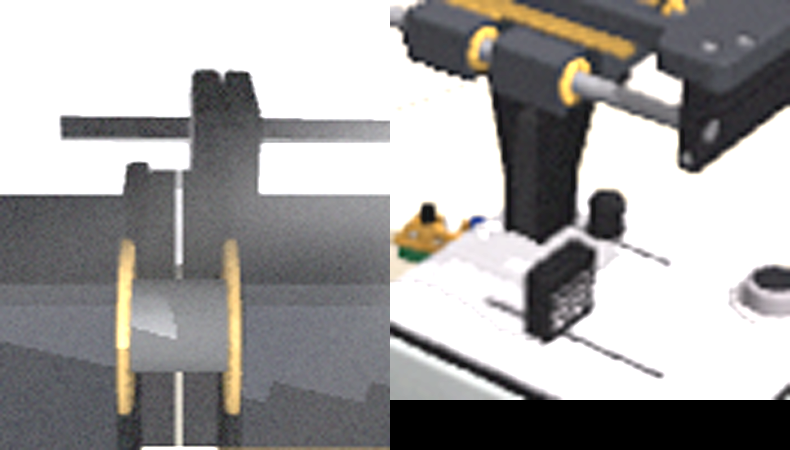

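In the zoom, the panel shows between the fingertips and the knob's top edge, at about (545,243). So the fingertips are about 18–20 mm higher than the reported TCP and passed just over the knob. I'll go back right, go lower and watch the force.

Call:
{"api": "arm_command", "payload": {
  "xyz": [
    [0,0,0.01],
    [0,0,0.015],
    [0.003,-0.012,0.015],
    [0.006,-0.024,0.015],
    [0.01,-0.037,0.015],
    [0.0125,-0.0475,0.01],
    [0.0125,-0.0475,0],
    [0.0125,-0.0475,-0.006],
    [0.0125,-0.0475,-0.011],
    [0.0125,-0.0475,-0.011],
    [0.0125,-0.0475,-0.011]
  ],
  "rot": [
    [0,0,0],
    [0,0,0],
    [0,0,0],
    [0,0,0],
    [0,0,0],
    [0,0,0],
    [0,0,0],
    [0,0,0],
    [0,0,0],
    [0,0,0],
    [0,0,0]
  ]
}}

```text
time: 6.58
ee_pos: [0.481, 0.0367, 0.052]
eef_rot: [0.991, 0.13, -0.0, -0.0]
ft_force: [-0.0, 0.7, 0.6]
width: 0.0005
grip_force: 0.0
```

```bash
python3 - <<'E'
from h import *
s=r.read_state();print(s["time"],s["ee_pos"],s["ft_force"])
e=np.array(s["ee_pos"]);o=[]
for c in("wrist","scene"):
    m=r.camera_model(c);T=np.array(m["T"]);im=cv2.cvtColor(r.camera(c),cv2.COLOR_RGB2BGR)
    for dz in(0,.02):
        q=np.linalg.inv(T)@np.append(e+[0,0,dz],1);u=m["cx"]+m["fx"]*q[0]/-q[2];v=m["cy"]-m["fy"]*q[1]/-q[2];print(c,dz,round(u,1),round(v,1))
    o.append(im)
a=o[0][150:300,170:310];b=o[1][140:230,230:320]
f=lambda i:cv2.convertScaleAbs(cv2.resize(i,(395,400),interpolation=cv2.INTER_CUBIC),alpha=2.0,beta=20)
cv2.imwrite("pics/c5.png",np.hstack([f(a),f(b)]))
E
```

```text
6.5833 [0.48098379 0.03668554 0.05197633] [-0.04112185  0.67923267  0.61133796]
wrist 0 251.1 223.7
wrist 0.02 251.3 237.3
scene 0 277.4 219.9
scene 0.02 277.9 209.8
```

View pics/c5.png

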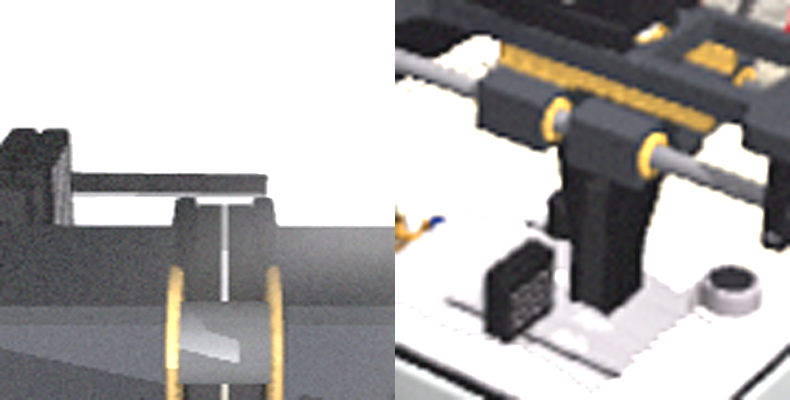

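In the scene view the near lower finger corner is at about px (278.5,210.4). This fits tips roughly 20 mm above the reported TCP, so the tips are now near 0.072. I'll lower 10 mm more and then push left.

Call:
{"api": "arm_command", "payload": {
  "xyz": [
    [0,0,-0.003],
    [0,0,-0.006],
    [0,0,-0.009],
    [0,0,-0.01],
    [0,0,-0.01]
  ],
  "rot": [
    [0,0,0],
    [0,0,0],
    [0,0,0],
    [0,0,0],
    [0,0,0]
  ]
}}

```text
time: 7.1
ee_pos: [0.4812, 0.0358, 0.042]
eef_rot: [0.992, 0.13, -0.0, -0.0]
ft_force: [0.0, 0.6, -0.5]
width: 0.0004
grip_force: 0.0
```

Call:
{"api": "arm_command", "payload": {
  "xyz": [
    [-0.001,0.004,0],
    [-0.002,0.008,0],
    [-0.0032,0.012,0],
    [-0.0042,0.016,0],
    [-0.0048,0.018,0],
    [-0.0053,0.02,0],
    [-0.0058,0.022,0],
    [-0.0058,0.022,0],
    [-0.0058,0.022,0]
  ],
  "rot": [
    [0,0,0],
    [0,0,0],
    [0,0,0],
    [0,0,0],
    [0,0,0],
    [0,0,0],
    [0,0,0],
    [0,0,0],
    [0,0,0]
  ]
}}

```text
time: 7.85
ee_pos: [0.4757, 0.0578, 0.0424]
eef_rot: [0.992, 0.13, 0.0, 0.0]
ft_force: [0.2, 0.4, 0.4]
width: 0.0003
grip_force: 0.0
```

Call:
{"api": "arm_command", "payload": {
  "xyz": [
    [-0.0005,0.002,0],
    [-0.001,0.004,0],
    [-0.0013,0.005,0],
    [-0.0013,0.005,0]
  ],
  "rot": [
    [0,0,0],
    [0,0,0],
    [0,0,0],
    [0,0,0]
  ]
}}

```text
time: 8.18
ee_pos: [0.4747, 0.0612, 0.0424]
eef_rot: [0.992, 0.129, 0.0, 0.001]
ft_force: [1.7, -5.4, -0.7]
width: 0.0004
grip_force: 3.0
```

Contact at 5.4 N. I'll continue to the stop.

Call:
{"api": "arm_command", "payload": {
  "xyz": [
    [-0.0005,0.002,0],
    [-0.001,0.004,0],
    [-0.0016,0.006,0],
    [-0.0021,0.008,0],
    [-0.0026,0.01,0],
    [-0.0032,0.012,0],
    [-0.0037,0.014,0],
    [-0.0042,0.016,0],
    [-0.0047,0.018,0],
    [-0.0053,0.02,0],
    [-0.0053,0.02,0],
    [-0.0053,0.02,0]
  ],
  "rot": [
    [0,0,0],
    [0,0,0],
    [0,0,0],
    [0,0,0],
    [0,0,0],
    [0,0,0],
    [0,0,0],
    [0,0,0],
    [0,0,0],
    [0,0,0],
    [0,0,0],
    [0,0,0]
  ]
}}

```text
time: 9.18
ee_pos: [0.4689, 0.0834, 0.0424]
eef_rot: [0.992, 0.13, -0.0, -0.0]
ft_force: [1.2, -0.3, 0.4]
width: 0.0008
grip_force: 0.0
```

Call:
{"api": "arm_command", "payload": {
  "xyz": [
    [-0.0005,0.002,0],
    [-0.001,0.004,0],
    [-0.001,0.004,0],
    [-0.001,0.004,0]
  ],
  "rot": [
    [0,0,0],
    [0,0,0],
    [0,0,0],
    [0,0,0]
  ]
}}

```text
time: 9.52
ee_pos: [0.4681, 0.0868, 0.0424]
eef_rot: [0.992, 0.13, 0.0, 0.0]
ft_force: [-0.2, -1.0, -0.7]
width: 0.0005
grip_force: 0.5
```

Call:
{"api": "arm_command", "payload": {
  "xyz": [
    [-0.0003,0.001,0],
    [-0.0005,0.002,0],
    [-0.0008,0.003,0],
    [-0.0008,0.003,0],
    [-0.0008,0.003,0]
  ],
  "rot": [
    [0,0,0],
    [0,0,0],
    [0,0,0],
    [0,0,0],
    [0,0,0]
  ]
}}

```text
time: 9.93
ee_pos: [0.4679, 0.0871, 0.0424]
eef_rot: [0.992, 0.128, 0.0, 0.002]
ft_force: [3.1, -10.8, -0.4]
width: 0.0006
grip_force: 5.6
```

```bash
python3 - <<'E'
from h import *
a=r.camera("wrist");b=r.camera("scene")
find("wrist",["lever_knob","trim_cap"]);find("scene",["lever_knob"])
f=lambda i:cv2.convertScaleAbs(cv2.resize(i,(395,400),interpolation=cv2.INTER_CUBIC),alpha=1.7,beta=10)
cv2.imwrite("pics/c6.png",np.hstack([f(a[100:300,150:350]),f(b[140:230,220:310])])[:,:,::-1])
E
```

```text
wrist lever_knob 0.58 [0.464  0.0984 0.0616]
wrist trim_cap 0.92 [0.5266 0.1177 0.0554]
scene lever_knob 0.45 [0.4626 0.103  0.0608]
```

View pics/c6.png

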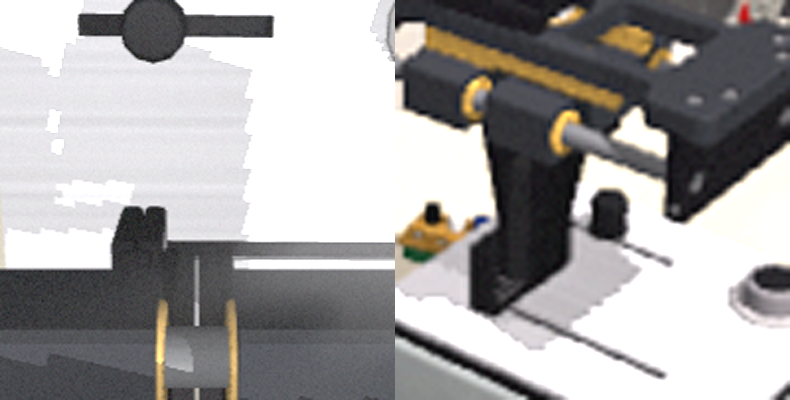

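The knob is at the left stop, with firm contact at 11 N and a network position of own y ≈ +35 mm. Now I lift, move over to its left side and go down.

Call:
{"api": "arm_command", "payload": {
  "xyz": [
    [0.001,-0.004,0],
    [0.002,-0.008,0.003],
    [0.002,-0.008,0.015],
    [0.002,-0.008,0.03],
    [0.002,-0.008,0.042],
    [-0.001,0.004,0.045],
    [-0.005,0.018,0.045],
    [-0.008,0.03,0.045],
    [-0.0108,0.041,0.042],
    [-0.0108,0.041,0.03],
    [-0.0108,0.041,0.015],
    [-0.0108,0.041,0.005],
    [-0.0108,0.041,0],
    [-0.0108,0.041,0],
    [-0.0108,0.041,0]
  ],
  "rot": [
    [0,0,0],
    [0,0,0],
    [0,0,0],
    [0,0,0],
    [0,0,0],
    [0,0,0],
    [0,0,0],
    [0,0,0],
    [0,0,0],
    [0,0,0],
    [0,0,0],
    [0,0,0],
    [0,0,0],
    [0,0,0],
    [0,0,0]
  ]
}}

```text
time: 11.43
ee_pos: [0.4564, 0.1308, 0.0422]
eef_rot: [0.992, 0.129, -0.0, -0.0]
ft_force: [-0.6, 0.9, -0.2]
width: 0.0004
grip_force: 0.0
```

Call:
{"api": "arm_command", "payload": {
  "xyz": [
    [0.001,-0.004,0],
    [0.002,-0.008,0],
    [0.0025,-0.0095,0],
    [0.0025,-0.0095,0]
  ],
  "rot": [
    [0,0,0],
    [0,0,0],
    [0,0,0],
    [0,0,0]
  ]
}}

```text
time: 11.77
ee_pos: [0.4594, 0.1205, 0.0427]
eef_rot: [0.992, 0.129, 0.0, 0.0]
ft_force: [0.4, -0.6, -0.7]
width: 0.0008
grip_force: 0.0
```

Call:
{"api": "arm_command", "payload": {
  "xyz": [
    [0.0004,-0.0015,0],
    [0.0006,-0.0025,0],
    [0.0006,-0.0025,0]
  ],
  "rot": [
    [0,0,0],
    [0,0,0],
    [0,0,0]
  ]
}}

```text
time: 12.02
ee_pos: [0.4596, 0.1186, 0.0424]
eef_rot: [0.992, 0.129, 0.0, 0.0]
ft_force: [-0.6, -0.1, 0.1]
width: 0.0004
grip_force: 0.0
```

Call:
{"api": "arm_command", "payload": {
  "xyz": [
    [0.0003,-0.001,0],
    [0.0005,-0.002,0],
    [0.0005,-0.002,0]
  ],
  "rot": [
    [0,0,0],
    [0,0,0],
    [0,0,0]
  ]
}}

```text
time: 12.27
ee_pos: [0.4601, 0.1169, 0.0424]
eef_rot: [0.992, 0.13, 0.0, -0.0]
ft_force: [0.3, -0.6, 0.6]
width: 0.0004
grip_force: 0.1
```

Call:
{"api": "arm_command", "payload": {
  "xyz": [
    [0.0003,-0.001,0],
    [0.0003,-0.001,0],
    [0.0003,-0.001,0]
  ],
  "rot": [
    [0,0,0],
    [0,0,0],
    [0,0,0]
  ]
}}

```text
time: 12.52
ee_pos: [0.4602, 0.1166, 0.0424]
eef_rot: [0.992, 0.13, -0.0, -0.0]
ft_force: [-1.6, 5.0, -0.5]
width: 0.0005
grip_force: 2.5
```

Call:
{"api": "arm_command", "payload": {
  "xyz": [
    [0.0003,-0.001,0],
    [0.0003,-0.001,0],
    [0.0003,-0.001,0]
  ],
  "rot": [
    [0,0,0],
    [0,0,0],
    [0,0,0]
  ]
}}

```text
time: 12.77
ee_pos: [0.4602, 0.1164, 0.0424]
eef_rot: [0.991, 0.13, -0.0, -0.001]
ft_force: [-3.2, 8.1, 0.4]
width: 0.0005
grip_force: 4.1
```

Contact with the lever at its stop is at world y ≈ 0.1166. I'll push right about 22 mm, which is past clicks 1 and 2, at moderate speed.

Call:
{"api": "arm_command", "payload": {
  "xyz": [
    [0.0004,-0.0015,0],
    [0.0008,-0.003,0],
    [0.0012,-0.0045,0],
    [0.0016,-0.006,0],
    [0.002,-0.0075,0],
    [0.0024,-0.009,0],
    [0.0028,-0.0105,0],
    [0.0032,-0.012,0],
    [0.0036,-0.0135,0],
    [0.004,-0.015,0],
    [0.0044,-0.0165,0],
    [0.0048,-0.018,0],
    [0.0052,-0.0195,0],
    [0.0056,-0.0213,0],
    [0.0056,-0.0213,0],
    [0.0056,-0.0213,0]
  ],
  "rot": [
    [0,0,0],
    [0,0,0],
    [0,0,0],
    [0,0,0],
    [0,0,0],
    [0,0,0],
    [0,0,0],
    [0,0,0],
    [0,0,0],
    [0,0,0],
    [0,0,0],
    [0,0,0],
    [0,0,0],
    [0,0,0],
    [0,0,0],
    [0,0,0]
  ]
}}

```text
time: 14.1
ee_pos: [0.4664, 0.093, 0.0424]
eef_rot: [0.992, 0.129, 0.0, 0.0]
ft_force: [-0.1, 0.2, -1.1]
width: 0.0005
grip_force: 0.0
```

```bash
python3 - <<'E'
from h import *
a=r.camera("wrist");b=r.camera("scene")
find("wrist",["lever_knob"]);find("scene",["lever_knob"])
E
```

```text
wrist lever_knob 0.7 [0.4677 0.075  0.0631]
scene lever_knob 0.68 [0.4721 0.0758 0.0655]
```

The lever is in click 2 and has snapped clear of the finger. Now the push into click 3, with the finger aimed at q ≈ 37 mm.

Call:
{"api": "arm_command", "payload": {
  "xyz": [
    [0.0005,-0.002,0],
    [0.0009,-0.0035,0],
    [0.0013,-0.005,0],
    [0.0017,-0.0065,0],
    [0.0021,-0.008,0],
    [0.0025,-0.0095,0],
    [0.0028,-0.0108,0],
    [0.0032,-0.0122,0],
    [0.0032,-0.0122,0],
    [0.0032,-0.0122,0]
  ],
  "rot": [
    [0,0,0],
    [0,0,0],
    [0,0,0],
    [0,0,0],
    [0,0,0],
    [0,0,0],
    [0,0,0],
    [0,0,0],
    [0,0,0],
    [0,0,0]
  ]
}}

```text
time: 15.13
ee_pos: [0.4696, 0.0808, 0.0424]
eef_rot: [0.992, 0.129, 0.0, 0.0]
ft_force: [0.5, -0.4, 0.0]
width: 0.0004
grip_force: 0.0
```

```bash
python3 - <<'E'
from h import *
a=r.camera("wrist");b=r.camera("scene")
find("wrist",["lever_knob"]);find("scene",["lever_knob"])
E
```

```text
scene lever_knob 0.52 [0.4744 0.062  0.0618]
```

There is no force left and the knob is near own y −6 mm, so it has snapped into click 3. I'll back off, lift and go over the button.

Call:
{"api": "arm_command", "payload": {
  "xyz": [
    [-0.001,0.004,0],
    [-0.002,0.007,0.003],
    [-0.002,0.007,0.015],
    [-0.002,0.007,0.03],
    [-0.002,0.007,0.045],
    [0,0.005,0.055],
    [0.015,-0.005,0.055],
    [0.03,-0.015,0.055],
    [0.045,-0.025,0.055],
    [0.06,-0.035,0.055],
    [0.072,-0.04,0.055],
    [0.079,-0.044,0.05],
    [0.079,-0.044,0.04],
    [0.079,-0.044,0.04],
    [0.079,-0.044,0.04]
  ],
  "rot": [
    [0,0,0],
    [0,0,0],
    [0,0,0],
    [0,0,0],
    [0,0,0],
    [0,0,0],
    [0,0,0],
    [0,0,0],
    [0,0,0],
    [0,0,0],
    [0,0,0],
    [0,0,0],
    [0,0,0],
    [0,0,0],
    [0,0,0]
  ]
}}

```text
time: 16.58
ee_pos: [0.5471, 0.038, 0.0815]
eef_rot: [0.992, 0.13, -0.001, -0.0]
ft_force: [0.1, 0.1, 0.4]
width: 0.0004
grip_force: 0.0
```

```bash
python3 - <<'E'
from h import *
a=r.camera("wrist");b=r.camera("scene");c=r.camera("top")
for k in("wrist","scene","top"):find(k,["lever_knob","button_top"])
f=lambda i:cv2.convertScaleAbs(cv2.resize(i,(395,400),interpolation=cv2.INTER_CUBIC),alpha=1.7,beta=10)
cv2.imwrite("pics/c7.png",np.hstack([f(a[100:300,100:300]),f(b[140:240,230:330])])[:,:,::-1])
E
```

```text
wrist lever_knob 0.5 [ 0.5013  0.0783 -0.001 ]
wrist button_top 0.68 [0.5515 0.0369 0.0609]
scene button_top 0.49 [0.5469 0.0344 0.0601]
scene button_top 0.4 [ 0.5621 -0.0204 -0.0036]
top lever_knob 0.62 [0.4751 0.0607 0.0664]
```

View pics/c7.png

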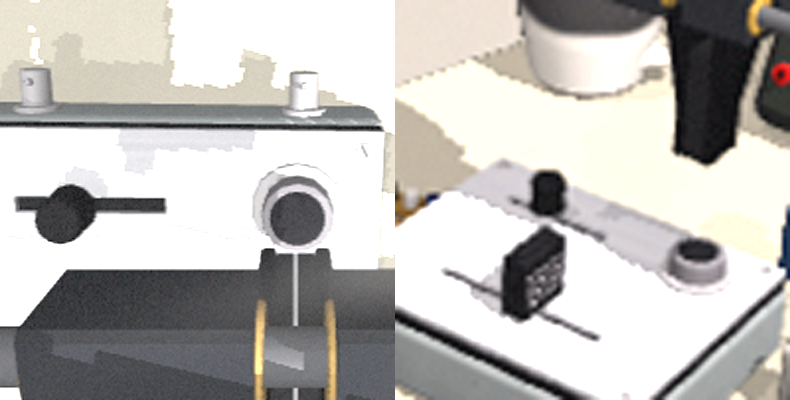

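The knob stands in click 3 (top-view network: own y ≈ −6.4 mm, q ≈ 41 mm). The button, at (297,215) in the left picture, is in line with the fingers. I'll go down onto it.

Call:
{"api": "arm_command", "payload": {
  "xyz": [
    [0.001,0,-0.01],
    [0.001,0,-0.02],
    [0.001,0,-0.03],
    [0.001,0,-0.036],
    [0.001,0,-0.04],
    [0.001,0,-0.042],
    [0.001,0,-0.042]
  ],
  "rot": [
    [0,0,0],
    [0,0,0],
    [0,0,0],
    [0,0,0],
    [0,0,0],
    [0,0,0],
    [0,0,0]
  ]
}}

```text
time: 17.62
ee_pos: [0.5492, 0.0374, 0.0398]
eef_rot: [0.992, 0.13, -0.0, -0.0]
ft_force: [-1.0, -0.4, 0.8]
width: 0.0007
grip_force: 0.0
```

Call:
{"api": "arm_command", "payload": {
  "xyz": [
    [0,0,-0.0015],
    [0,0,-0.003],
    [0,0,-0.003]
  ],
  "rot": [
    [0,0,0],
    [0,0,0],
    [0,0,0]
  ]
}}

```text
time: 17.87
ee_pos: [0.5495, 0.0373, 0.0374]
eef_rot: [0.992, 0.13, 0.0, 0.0]
ft_force: [-0.4, -0.9, 1.0]
width: 0.0004
grip_force: 0.0
```

Call:
{"api": "arm_command", "payload": {
  "xyz": [
    [0,0,-0.0015],
    [0,0,-0.003],
    [0,0,-0.003]
  ],
  "rot": [
    [0,0,0],
    [0,0,0],
    [0,0,0]
  ]
}}

```text
time: 18.12
ee_pos: [0.5493, 0.0373, 0.0342]
eef_rot: [0.992, 0.13, -0.0, 0.0]
ft_force: [0.3, 0.7, -0.8]
width: 0.0004
grip_force: 0.0
```

Call:
{"api": "arm_command", "payload": {
  "xyz": [
    [0,0,-0.0015],
    [0,0,-0.003],
    [0,0,-0.003]
  ],
  "rot": [
    [0,0,0],
    [0,0,0],
    [0,0,0]
  ]
}}

```text
time: 18.37
ee_pos: [0.5496, 0.0373, 0.0314]
eef_rot: [0.992, 0.13, 0.0, 0.0]
ft_force: [-0.3, -0.2, 2.7]
width: 0.0006
grip_force: 1.4
```

Call:
{"api": "arm_command", "payload": {
  "xyz": [
    [0,0,-0.0015],
    [0,0,-0.003],
    [0,0,-0.003]
  ],
  "rot": [
    [0,0,0],
    [0,0,0],
    [0,0,0]
  ]
}}

```text
time: 18.62
ee_pos: [0.5496, 0.0373, 0.0284]
eef_rot: [0.992, 0.13, 0.0, 0.0]
ft_force: [-0.6, -0.3, 3.5]
width: 0.0004
grip_force: 2.3
```

Call:
{"api": "arm_command", "payload": {
  "xyz": [
    [0,0,-0.0015],
    [0,0,-0.003],
    [0,0,-0.004],
    [0,0,-0.004],
    [0,0,-0.004],
    [0,0,-0.004]
  ],
  "rot": [
    [0,0,0],
    [0,0,0],
    [0,0,0],
    [0,0,0],
    [0,0,0],
    [0,0,0]
  ]
}}

```text
time: 19.12
ee_pos: [0.5501, 0.0374, 0.0269]
eef_rot: [0.992, 0.13, 0.001, 0.001]
ft_force: [-10.5, -1.9, 30.5]
width: 0.0006
grip_force: 15.2
```

The button is fully down, bottomed out at 30 N. I'll release it and go straight up.

Call:
{"api": "arm_command", "payload": {
  "xyz": [
    [0,0,0.005],
    [0,0,0.015],
    [0,0,0.03],
    [0,0,0.05],
    [0,0,0.075],
    [0,0,0.1],
    [0,0,0.12],
    [0,0,0.13],
    [0,0,0.13],
    [0,0,0.13]
  ],
  "rot": [
    [0,0,0],
    [0,0,0],
    [0,0,0],
    [0,0,0],
    [0,0,0],
    [0,0,0],
    [0,0,0],
    [0,0,0],
    [0,0,0],
    [0,0,0]
  ]
}}

```text
time: 19.95
ee_pos: [0.5493, 0.0372, 0.1538]
eef_rot: [0.992, 0.129, -0.0, 0.0]
ft_force: [0.6, -0.7, -0.4]
width: 0.0006
grip_force: 0.0
```

```bash
python3 - <<'E'
from h import *
a=r.camera("wrist");b=r.camera("scene");c=r.camera("top")
for k in("wrist","scene","top"):find(k,["lever_knob","button_top","trim_cap"])
cv2.imwrite("pics/c8.png",np.hstack([cv2.resize(a,(395,300)),cv2.resize(b[130:280,180:380],(400,300))])[:,:,::-1])
E
```

```text
wrist button_top 0.57 [0.5466 0.0369 0.0577]
wrist trim_cap 0.88 [0.5248 0.1171 0.0564]
scene lever_knob 0.85 [0.4736 0.0609 0.0631]
scene lever_knob 0.38 [ 0.5629 -0.0209  0.0006]
scene trim_cap 0.56 [0.5248 0.1185 0.0572]
scene trim_cap 0.37 [0.5475 0.0315 0.0597]
top lever_knob 0.49 [0.4764 0.062  0.0651]
```

View pics/c8.png

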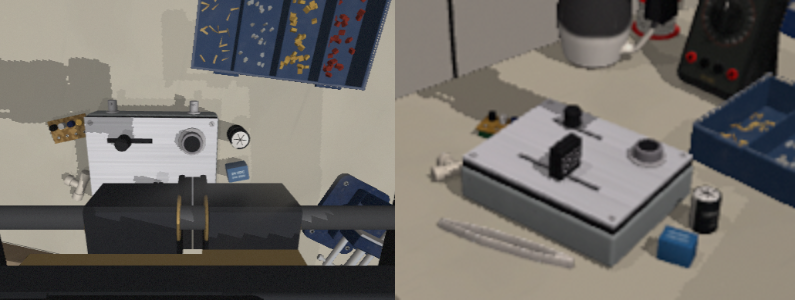

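The lever, at (565,157), is still in click 3. The button, at (648,150), is up again, and the trim cap and loose things are where they were. The robot touches nothing, so I'm handing in.

```bash
python3 -c "
from bench import r
print(r.close_job())"
```

```text
the job is handed in; nothing more can be done
None
```

I handed the job in, but it returned no verdict: by force and camera checks the lever went to its left stop, then into the third click, and the button was pressed once there and came back up; nothing else seems to have moved.

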